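# Set out a crown case on the dental bench

### The job

Set out the crown case for the next technician: stand the lower jaw cast in the middle of the white tile, square to it with its front teeth towards the robot, then put the upper jaw cast on top of it, teeth down, the two casts exactly one over the other and facing the same way. Stand the bur block on the bench halfway between the tile and the handpiece rest, and the powder jar halfway between the tile and the rinse bowl, each on the straight line between the two centres. Do not knock over the dropper bottle.

Things in the scene. Friction and masses are not known exactly. Their poses are not given: they have to be found in the camera images.
- lower_cast: lower jaw cast, cream stone, loose, 0.12 kg, teeth up (open horseshoe seen from above): D-shaped base 52 long (x), 56 wide (y), 20 high, teeth 8 high on it, 28 mm in all. Origin: centre of underside; z up; -x to its narrow front (front teeth), +x to its straight heel. Side faces y = +-28 are flat and upright from x = -8 to 26: grip there, across y.
- lower_front (a point): middle of the lower cast's front face: 26 mm ahead of the cast's origin (at x = -26, y = 0, z = 10 in its frame)
- upper_cast: upper jaw cast, same stone, mass and outline (52 x 56, 28 mm high), loose, teeth down: teeth are the lowest 8, base at z = 8 to 28. Its flat back shows a round steel disc 22 wide and two short dark grooves. Origin: centre of underside (biting plane); z up; -x to its narrow front. Side faces y = +-28, x = -8 to 26, z = 8 to 28: grip across y.
- upper_front (a point): middle of the upper cast's front face: 26 mm ahead of the cast's origin (at x = -26, y = 0, z = 18 in its frame)
- bur_block: bur block: plain aluminium block 44 (x) by 28 (y) by 24 mm high, loose, about 0.09 kg, with 15 thin steel burs standing in its top, 40 high with them. Origin: centre of the underside; z up. Grip the block across its 28 sides. It may end up turned any way about the vertical.
- powder_jar: powder jar: squat round jar, loose, about 0.07 kg, 36 mm high: clear body 38 in diameter for the lowest 20, then a white lid 44 in diameter up to the top. Origin: centre of the underside; z up. Any turn about the vertical will do.
- tile: white ceramic tile, fixed flat on the bench, 100 (x) by 120 (y), 8 mm thick. Origin: centre of its underside, on the bench; z up; -x to the long edge on the robot's side. Handpiece rest and rinse bowl stand either side of it, centres 240 from its centre along its y axis; which is on which side changes.
- handpiece_rest: handpiece rest, fixed on the bench: grey plate 60 x 60 x 10 mm with four short posts and a metal handpiece lying across it along x, highest point 32, handpiece tip reaches 46 from the centre to -x and its tail 52 to +x. Origin: centre of its underside, on the bench.
- rinse_bowl: rinse bowl, fixed on the bench: empty white ceramic bowl, 68 mm across the rim, 34 high. Origin: centre of its underside, on the bench.
- dropper_bottle: slim amber glass dropper bottle with black cap, loose bystander standing among the things, 28 mm in diameter, 68 high. Not to be knocked over. Origin: centre of its underside; z up.
Not all that is in view belongs to the job. What is shaped like the bur_block but pink or turquoise is not meant.

How it is judged:
On the way, in this order (a step that is already met when the one before it is completed fails the run):
1. the lower cast stands in the middle of the tile, square, front teeth towards the robot, let go (horizontal distance between lower_cast and tile below 0.012 m and z of lower_cast in the frame of tile between 0.004 and 0.012 m and angle between lower_cast's own z axis and vertical below 0.1 rad and angle between the x axis of lower_cast and the x axis of tile, either way round below 0.25 rad and x of lower_front in the frame of tile below 0 m and linear speed of lower_cast below 0.02 m/s and angular speed of lower_cast below 0.2 rad/s and contact force between lower_cast and the fingers below 0.1 N), for 0.2 s.
2. the upper cast sits on the lower one, facing the same way, let go (horizontal distance between upper_cast and lower_cast below 0.01 m and horizontal distance between upper_front and lower_front below 0.012 m and z of upper_cast in the frame of lower_cast between 0.024 and 0.032 m and angle between upper_cast's own z axis and vertical below 0.1 rad and linear speed of upper_cast below 0.02 m/s and angular speed of upper_cast below 0.2 rad/s and contact force between upper_cast and the fingers below 0.1 N), for 0.2 s.
At the end, for the whole second after the job is handed in: Lower cast centred on tile (12 mm), square (0.25 rad), front to robot; upper cast flat on its teeth (centre 10 mm, front 12 mm); bur block and jar upright on the bench, 15 mm off the line at most, 105-135 mm from tile centre, under 136 mm from rest or bowl; all at rest, released (all of step 1 and all of step 2 and x of bur_block in the frame of tile between -0.015 and 0.015 m and horizontal distance between bur_block and tile between 0.105 and 0.135 m and horizontal distance between bur_block and handpiece_rest below 0.136 m and height (world z) of bur_block between -0.003 and 0.004 m and angle between each of bur_block, powder_jar's own z axis and vertical below 0.1 rad and linear speed of each of bur_block, powder_jar below 0.02 m/s and angular speed of each of bur_block, powder_jar below 0.2 rad/s and contact force between each of bur_block, powder_jar and the fingers below 0.1 N and x of powder_jar in the frame of tile between -0.015 and 0.015 m and horizontal distance between powder_jar and tile between 0.105 and 0.135 m and horizontal distance between powder_jar and rinse_bowl below 0.136 m and height (world z) of powder_jar between -0.003 and 0.004 m); the robot touches nothing.
It fails at once if the dropper bottle is knocked over (angle between dropper_bottle's own z axis and vertical above 0.6 rad).
It also fails if it takes over 112 s, if anything falls off the work surface, if the arm or the gripper's body presses on something with over 40 N, if the wrist force passes 120 N, or if a joint passes its speed limit or range.

### The arm

A 7-joint arm with a two-finger parallel gripper is mounted at the origin on the work surface. World frame = base frame: x ahead of the robot, y to its left, z up, the work surface at z = 0. Lengths are in m, angles in rad, forces in N, time in s.
With the tool pointing down it reaches from about 0.425 to 1.025 m from the base axis. Payload 3.6 kg.
Tool frame: the origin (TCP) lies midway between the tips of the shut fingers; the grasp point (between the pads) lies 19 mm behind it (tcp_to_grasp is the distance from the TCP to the grasp point, in m); z points along the fingers, y is the line along which they close (so a half turn about z gives the same grasp; the last joint's range is limited). The gripper opens to 85 mm and grips with 20 to 120 N. Pads are 22 mm wide; open, the fingers measure 114 mm over their backs; the gripper's body (76 mm by 85 mm) begins 54 mm behind the grasp point. The pads swing forward as they close: fully open they stand 13 mm farther back than shut.
Start: joints at [-1.256, 0.591, 0.048, 1.609, -0.033, 0.943, -0.034], TCP at [0.288, 0.666, 0.231] pointing down, gripper open.
Joint ranges: [-2.69, 2.69], [-0.47, 2.24], [-1.27, 1.36], [0.19, 2.51], [-1.53, 4.68], [0.08, 2.07], [-3.09, 3.09]. Speed limits (rad/s): [2.57, 2.57, 3.14, 3.14, 3.14, 3.14, 3.14].

### API

Orientations are given as a rotation vector (axis times angle).
In Python, from cell import * gives the robot as it stands.
- The arm moves only by the tool apply_moves, never from a script. Its argument "plan" is one flat list of numbers, 4 for each row, row after row: the shift along the tool's x, y, z in units of 25 mm (1.0 is 25 mm), then the turn about the tool's z in units of 6 degrees (1.0 is 6 degrees). In form: [dx, dy, dz, roll, dx, dy, dz, roll, ...]. A call has 1 to 8 rows; each row shifts and turns the commanded pose from where the row before left it, along the tool's axes as they then stand; what a row does not reach is not made up. A row lasts 1/12 s, in which the tool goes at most 41.7 mm and 7.16 degrees, less where a joint would pass 70% of its speed; a pose out of reach is approached as far as the arm can. A call is refused whole if a number of a shift passes 1 or a number of a turn 1, either way. A call with a gripper value outside its range is refused whole. "gripper" is the closure, from -1 (fully open) to 1 (shut), set as the call begins (left out, the last holds). The fingers move at their own pace and stop on an object; "force" is the grip in N (left out, the last holds). Time passes only in rows, so rows that do not move let the fingers close. It gives the time, the measured TCP pose, the force, the opening and the grip force at its end, in the units of the state.
- observe(): the state, without advancing time (a new reading comes with each control period).
- read_camera(name): name is "scene" or "top" or "wrist"; returns the picture (420x560x3 uint8, blue, green, red); there is no depth.
- camera_params(name): a dict with "vfov" (degrees; the focal length in pixels is half the picture's height over the tangent of half this angle, whatever the lens; pixels are square), "cx", "cy" (the principal point, pixels), "R" (3x3) and "t" (3): a world point X has camera coordinates R X + t. Camera axes: x right, y down, z forward; pixel columns grow to the right and rows downward; lengths in m; the calibration is good to about 2 mm. The wrist camera is an equidistant fisheye: a pixel r from the principal point sees the ray r / f radians off the axis. A picture is of the moment at which its call begins: read the wrist's pose just before it. camera_params takes no time and is no camera call; for the wrist camera it gives the pose at the moment of the call.
- finish_job(): hands the job in; it is judged then, once.
The state is a dict: "time_s": time; "joints": joint angles; "joint_velocities": joint speeds; "joint_efforts": joint torques, N m; "tcp_pos": TCP position; "orientation": TCP orientation; "ft_force": force on the tool from outside, world axes, zero at the start; "moment": the same for the moment, N m; "grip_width": finger opening in m; "grip_force": force on a finger pad.
Only numpy, scipy, OpenCV 4.12 (cv2) and the standard library are available. Lean on these libraries where they do the work, as an engineer would, in place of code of your own. Each camera call takes 0.05 s, during which the arm holds its last target. There are 200 camera calls.

## Working session

There is one attempt and no reset: what is moved stays moved. The work goes in short steps, Python scripts to look and compute and a tool call to move; the robot and the scene stay as the last step left them, time stands still between calls to the robot, and variables do not carry over. Pictures are saved under pics/ and viewed, at most 14 in all, crops included, and the job is handed in when it is done.

Besides the shell and the picture viewer there is one more tool, called after ">>>" as a command line: name --argument value ..., lists and objects as JSON in quotes. apply_moves: Moves the arm, as the interface text tells. Its arguments: {"type":"object","properties":{"plan":{"type":"array"},"gripper":{"type":"number"},"force":{"type":"number"}},"required":["plan"]}

```bash
mkdir -p pics
python3 - <<'E'
from cell import *
import cv2
for n in("top","scene","wrist"):
    p=camera_params(n); print(n,p)
    cv2.imwrite(f"pics/{n}0.png",read_camera(n))
print(observe())
E
```

```text
top {'vfov': 44.1715036353552, 'cx': 275.4682010426107, 'cy': 210.5982616981952, 'R': array([[ 0.02990671, -0.99951567, -0.00860258],
       [-0.98837399, -0.02828759, -0.14938761],
       [ 0.14907192,  0.01297026, -0.98874129]]), 't': array([7.37566013e-04, 5.20373205e-01, 1.07702146e+00])}
scene {'vfov': 43.69109612119309, 'cx': 273.14086772542146, 'cy': 203.2423557627066, 'R': array([[-0.51390703,  0.85782507, -0.00597605],
       [ 0.71618766,  0.42519924, -0.55342645],
       [-0.47220208, -0.28868971, -0.83287661]]), 't': array([ 0.27825889, -0.33485876,  1.36967472])}
wrist {'vfov': 65.70646984690485, 'cx': 274.3556308578234, 'cy': 215.03782108362554, 'R': array([[ 0.39565218,  0.91839955, -0.00127262],
       [ 0.88294398, -0.37999566,  0.27570497],
       [ 0.25272373, -0.11020692, -0.96124146]]), 't': array([-0.72339077, -0.03652949,  0.37810863])}
{'time_s': 0.15, 'joints': array([-1.25650492,  0.59190463,  0.04827508,  1.60953114, -0.03327791,
        0.94271496, -0.0336803 ]), 'joint_velocities': array([ 0.00184352, -0.00340303, -0.00065698, -0.0040647 , -0.00070414,
       -0.00018036,  0.00176849]), 'joint_efforts': array([ 2.67729578e-03, -5.49246526e+01,  1.54917933e+00, -1.98453552e+01,
        9.47104156e-03,  5.63440306e-03,  1.58801718e-06]), 'tcp_pos': array([0.28723798, 0.66496693, 0.23040402]), 'orientation': array([-6.35857149e-01, -3.07630345e+00,  2.72505968e-03]), 'ft_force': array([-0.26410301,  0.97674047,  0.4032567 ]), 'moment': array([0.05529671, 0.01301998, 0.02013352]), 'grip_force': 0.0, 'grip_width': 0.08514667712020758}
```

View pics/top0.png

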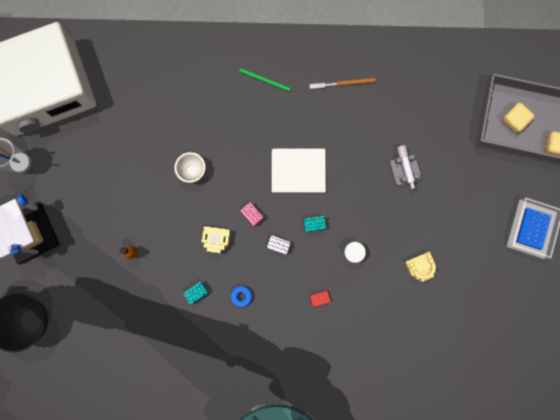

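View pics/scene0.png

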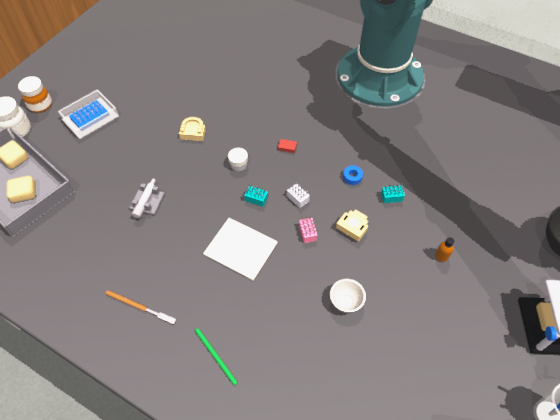

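The top view has +x up and +y left. The tile is at (298,170), the bowl at (190,168) and the rest at (406,168). The lower cast is at (423,266), the upper cast at (215,239), the grey bur block at (279,244), the jar at (355,252) and the bottle at (128,252).

```bash
cat > h.py <<'E'
from cell import *
import cv2, numpy as np
def foc(p): return 210/np.tan(np.radians(p["vfov"])/2)
def pix2pt(p,uv,z,fish=False):
    uv=np.atleast_2d(np.asarray(uv,float)); f=foc(p)
    d=(uv-[p["cx"],p["cy"]])/f
    if fish:
        r=np.linalg.norm(d,axis=1,keepdims=True)+1e-12
        c=np.hstack([d/r*np.sin(r),np.cos(r)])
    else: c=np.hstack([d,np.ones((len(d),1))])
    w=c@p["R"]; C=-p["R"].T@p["t"]
    s=(z-C[2])/w[:,2]
    return (C+w*s[:,None])[:,:2]
def crop(im,c,h,s): 
    x,y=c; return cv2.resize(im[y-h:y+h,x-h:x+h],(s,s),interpolation=cv2.INTER_CUBIC)
def blobs(mask,amin=60):
    cs,_=cv2.findContours(mask.astype(np.uint8),cv2.RETR_EXTERNAL,cv2.CHAIN_APPROX_NONE)
    return [c for c in cs if cv2.contourArea(c)>amin]
E
python3 - <<'E'
from h import *
im=cv2.imread("pics/top0.png"); p=camera_params("top")
print("C",-p["R"].T@p["t"])
hsv=cv2.cvtColor(im,cv2.COLOR_BGR2HSV)
white=(hsv[...,2]>130)
yel=(hsv[...,0]>15)&(hsv[...,0]<35)&(hsv[...,1]>60)&(hsv[...,2]>120)
for nm,m,z in(("bright",white,.008),("yel",yel,.02)):
    for c in blobs(m):
        r=cv2.minAreaRect(c); M=cv2.moments(c)
        if r[0][1]<130 or r[0][0]<100 or r[0][0]>460: continue
        cp=pix2pt(p,c[:,0],z).astype(np.float32)
        R=cv2.minAreaRect((cp*1000).astype(np.float32))
        (cen,rad)=cv2.minEnclosingCircle(cp*1000)
        print(nm,np.round(r[0]),np.round(R[0],1),np.round(R[1],1),round(R[2],1),"circ",np.round(cen,1),round(rad,1))
t=[crop(im,c,28,300) for c in((423,266),(215,239),(279,244),(355,252))]
cv2.imwrite("pics/c0.png",np.vstack([np.hstack(t[:2]),np.hstack(t[2:])]))
E
```

```text
C [0.35374763 0.00148807 1.14263924]
bright [320. 298.] [335.7 -84.8] [26.9 40.4] 19.6 circ [336.1 -85.4] 22.4
bright [241. 296.] [335.9  85.4] [42.7 43.4] 1.7 circ [335.8  86.2] 22.6
bright [195. 293.] [340.2 186.4] [28.3 44.5] 36.7 circ [340.3 186.5] 25.2
bright [422. 268.] [ 408.7 -306. ] [54.9 61.1] 24.5 circ [ 414.7 -304.1] 35.2
bright [354. 252.] [ 438.8 -158.7] [45.9 45.3] 46.0 circ [ 438.8 -159.2] 23.8
bright [278. 244.] [450.2   7.7] [46.5 31.3] 73.3 circ [449.6   8.1] 25.2
bright [215. 240.] [456.5 148.5] [60.3 56.3] 84.0 circ [460.9 148.2] 35.4
bright [314. 223.] [499.1 -70.5] [28.  44.7] 10.5 circ [499.5 -70.8] 24.5
bright [251. 213.] [516.9  69.9] [47.4 31.1] 42.7 circ [516.8  69.7] 26.4
bright [189. 167.] [618.6 213.7] [68.6 70.2] 47.9 circ [618.6 212.7] 36.0
bright [298. 170.] [618.7 -31.6] [101.1 121.8] 1.6 circ [618.6 -31.7] 77.6
bright [405. 167.] [ 632.1 -270.2] [101.4  55.9] 15.5 circ [ 633.5 -275.2] 50.7
yel [422. 268.] [ 408.  -302.9] [55.1 60.9] 24.5 circ [ 413.4 -301.2] 35.2
yel [215. 240.] [455.4 147. ] [60.1 56.1] 83.6 circ [459.8 146.6] 35.0
```

View pics/c0.png

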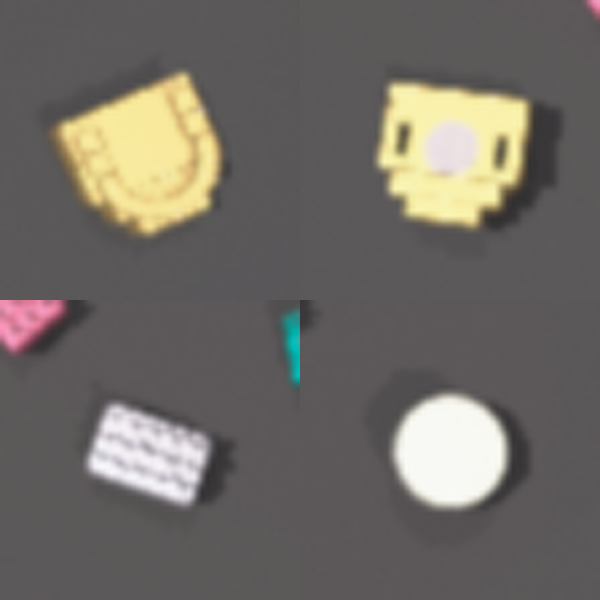

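>>> apply_moves --plan '[-0.88,-0.96,0,0,-0.88,-0.96,0,0,-0.88,-0.96,0,0,-0.88,-0.96,0,0,-0.88,-0.96,0,0,-0.88,-0.96,0,0,-0.88,-0.96,0,0,-0.88,-0.96,0,0]' --gripper -1

```text
time_s: 0.82
tcp_pos: [0.3731, 0.4178, 0.2312]
orientation: [-0.636, -3.076, 0.001]
ft_force: [0.7, 1.3, -0.3]
grip_width: 0.0852
grip_force: 0.0
```

>>> apply_moves --plan '[-0.88,-0.96,0,0,-0.88,-0.96,0,0,-0.88,-0.96,0,0,-0.88,-0.96,0,0,-0.88,-0.96,0,0,-0.88,-0.96,0,0,-0.88,-0.96,0,0,-0.88,-0.96,0,0]'

```text
time_s: 1.48
tcp_pos: [0.4585, 0.1719, 0.2313]
orientation: [-0.636, -3.077, 0.0]
ft_force: [0.7, 0.4, 0.5]
grip_width: 0.0855
grip_force: 0.0
```

>>> apply_moves --plan '[-0.88,-0.96,0,0,-0.88,-0.96,0,0,-0.88,-0.96,0,0,-0.88,-0.96,0,0]'

```text
time_s: 1.82
tcp_pos: [0.5012, 0.0488, 0.2313]
orientation: [-0.636, -3.076, -0.0]
ft_force: [0.8, 0.6, -0.5]
grip_width: 0.0854
grip_force: 0.0
```

>>> apply_moves --plan '[0,0,0,-1,0,0,0,-1,0,0,0,-1,0,0,0,-1,0,0,0,-1,0,0,0,-1,0,0,0,-1,0,0,0,-1]'

```text
time_s: 2.48
tcp_pos: [0.5009, 0.0503, 0.2312]
orientation: [0.678, -3.067, 0.0]
ft_force: [0.3, 0.3, 0.6]
grip_width: 0.0853
grip_force: 0.0
```

```bash
cat >> h.py <<'E'
from scipy.spatial.transform import Rotation as Rt
def tool():
    s=observe(); R=Rt.from_rotvec(s["orientation"]).as_matrix()
    return s,R
def goto(x,y,z,ang=None):
    "units to move from the measured pose: shift in tool axes, then roll"
    s,R=tool(); d=R.T@(np.array([x,y,z])-s["tcp_pos"])/.025
    a=np.degrees(np.arctan2(R[1,1],R[0,1])); 
    r=None if ang is None else round(float((a-ang+90)%180-90)/6,2)
    print("t",s["time_s"],"tcp",np.round(s["tcp_pos"],4),"tooly",round(a,1),"tilt",np.round(R[:,2],3),"units",np.round(d,2),"roll",r,"grip",round(s["grip_width"],4),round(s["grip_force"],1))
E
python3 - <<'E'
from h import *
p=camera_params("wrist"); im=read_camera("wrist"); np.save("pw.npy",p); cv2.imwrite("pics/w1.png",im)
print("C",-p["R"].T@p["t"],p["R"])
goto(.41,-.30,.13,114.5)
E
```

```text
C [0.43730599 0.01989548 0.37356728] [[-0.42235733  0.90642813  0.00152768]
 [ 0.87134937  0.40554662  0.27619236]
 [ 0.24972898  0.11798301 -0.96110116]]
t 2.5333 tcp [0.5009 0.0503 0.2312] tooly 115.1 tilt [-0. -0. -1.] units [  9.24 -11.14   4.05] roll 0.1 grip 0.0853 0.0
```

View pics/w1.png

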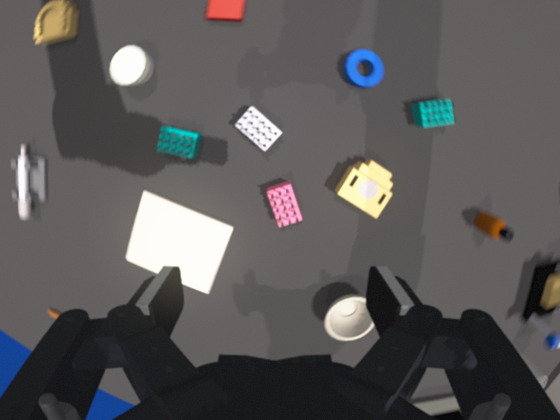

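The wrist view shows the tile at (180,242), upper cast at (365,188), bur block at (258,128), jar at (130,66), lower cast at (56,22) and bottle at (492,226). I'll hover over the lower cast next and measure from there.

>>> apply_moves --plan '[0.77,-0.93,0.1,0,0.77,-0.93,0.1,0,0.77,-0.93,0.1,0,0.77,-0.93,0.1,0,0.77,-0.93,0.1,0,0.77,-0.93,0.1,0,0.77,-0.93,0.1,0,0.77,-0.93,0.1,0]'

```text
time_s: 3.2
tcp_pos: [0.438, -0.1842, 0.2112]
orientation: [-0.667, 3.07, -0.0]
ft_force: [1.3, -0.7, 0.3]
grip_width: 0.0854
grip_force: 0.0
```

>>> apply_moves --plan '[0.77,-0.93,0.2,0,0.77,-0.93,0.2,0,0.77,-0.93,0.2,0,0.77,-0.93,0.2,0,0,0,0,0,0,0,0,0]'

```text
time_s: 3.7
tcp_pos: [0.4063, -0.3013, 0.191]
orientation: [0.66, -3.07, 0.0]
ft_force: [-1.0, 1.6, -0.2]
grip_width: 0.0853
grip_force: 0.0
```

```bash
cat >> h.py <<'E'
def yelmask(im):
    h=cv2.cvtColor(im,cv2.COLOR_BGR2HSV); return (h[...,0]>15)&(h[...,0]<35)&(h[...,1]>60)&(h[...,2]>70)
E
python3 - <<'E'
from h import *
p=camera_params("wrist"); im=read_camera("wrist"); np.save("pw2.npy",p); cv2.imwrite("pics/w2.png",im)
goto(.41,-.30,.13,114.5)
print("C",-p["R"].T@p["t"])
for nm in("1","2"):
    P=np.load("pw%s.npy"%(""if nm=="1"else"2"),allow_pickle=True).item(); I=cv2.imread(f"pics/w{nm}.png")
    for c in blobs(yelmask(I)):
        for z in(.0,.02,.028):
            cp=(pix2pt(P,c[:,0],z,True)*1000).astype(np.float32); R=cv2.minAreaRect(cp)
            print(nm,"yel z",z,c[:,0].mean(0).round(),np.round(R[0],1),np.round(R[1],1),round(R[2],1))
    h=cv2.cvtColor(I,cv2.COLOR_BGR2HSV); 
    for c in blobs((h[...,2]>140)&(h[...,1]<60)):
        for z in(.008,.024,.036):
            cp=(pix2pt(P,c[:,0],z,True)*1000).astype(np.float32); R=cv2.minAreaRect(cp)
            print(nm,"white z",z,c[:,0].mean(0).round(),np.round(R[0],1),np.round(R[1],1),round(R[2],1))
x,y=map(int,[280,200]);
E
```

```text
t 3.75 tcp [ 0.4071 -0.2996  0.1911] tooly 114.5 tilt [-0.001  0.001 -1.   ] units [-0.1  -0.06  2.44] roll -0.01 grip 0.0855 0.0
C [ 0.34248293 -0.33099155  0.33338621]
1 yel z 0.0 [552. 291.] [458.4 586.7] [91.7 50.6] 52.2
1 yel z 0.02 [552. 291.] [457.3 556.4] [86.8 47.9] 52.2
1 yel z 0.028 [552. 291.] [456.8 544.3] [84.9 46.8] 52.2
1 yel z 0.0 [366. 187.] [453.5 152. ] [67.9 59.4] 84.7
1 yel z 0.02 [366. 187.] [452.7 144.9] [64.3 56.2] 84.7
1 yel z 0.028 [366. 187.] [452.3 142.1] [62.8 55. ] 84.7
1 yel z 0.0 [55. 23.] [ 410.8 -318.3] [69.1 81.7] 24.8
1 yel z 0.02 [55. 23.] [ 412.2 -300.2] [65.4 77.3] 24.8
1 yel z 0.028 [55. 23.] [ 412.8 -293. ] [63.9 75.6] 24.8
1 white z 0.008 [351. 321.] [626.5 219.2] [74.3 65. ] 47.3
1 white z 0.024 [351. 321.] [618.2 210.5] [71.1 62.1] 47.3
1 white z 0.036 [351. 321.] [612. 204.] [68.6 60. ] 47.3
1 white z 0.008 [177. 242.] [618.3 -30.9] [103.  122.9] 2.1
1 white z 0.024 [177. 242.] [610.4 -28.6] [ 98.5 117.5] 2.1
1 white z 0.036 [177. 242.] [604.5 -27. ] [ 95.1 113.5] 2.1
1 white z 0.008 [359. 189.] [460.7 143.4] [39.9 33.6] 84.7
1 white z 0.
[... 2299 characters left out ...]
587.7] [112.1 109.3] 78.6
2 white z 0.024 [ 21. 317.] [ 731.6 -575.1] [106.6 103.9] 78.6
2 white z 0.036 [ 21. 317.] [ 716.5 -565.6] [102.5  99.9] 78.6
2 white z 0.008 [546. 325.] [486.6 290. ] [504.2 117.1] 55.8
2 white z 0.024 [546. 325.] [479.5 259.4] [479.4 111.3] 55.8
2 white z 0.036 [546. 325.] [474.2 236.5] [460.8 107. ] 55.8
2 white z 0.008 [548.  40.] [ 63.2 -64.2] [22.2 26.3] 40.1
2 white z 0.024 [548.  40.] [ 76.9 -77.3] [21.1 25. ] 40.1
2 white z 0.036 [548.  40.] [ 87.2 -87.2] [20.2 24. ] 40.1
2 white z 0.008 [250. 188.] [ 403.7 -309. ] [489.1 763.9] 20.1
2 white z 0.024 [250. 188.] [ 400.7 -310.1] [465.  726.3] 20.1
2 white z 0.036 [250. 188.] [ 398.5 -310.9] [447.  698.2] 20.1
```

View pics/w2.png

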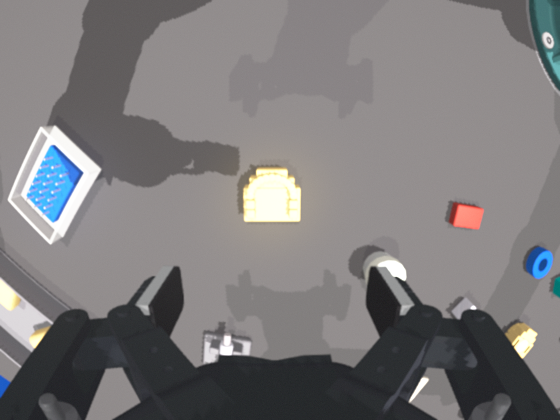

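The lower cast sits centred at (272,197) in the picture, well between the fingers. Descending and gripping.

>>> apply_moves --plan '[-0.15,-0.19,0.95,0,0,0,0.95,0,0,0,0.95,0,0,0,0.95,0,0,0,0.95,0,0,0,0.95,0,0,0,0.95,0,0,0,0.5,0]'

```text
time_s: 4.42
tcp_pos: [0.4132, -0.2995, 0.0106]
orientation: [0.674, -3.067, -0.004]
ft_force: [0.4, 1.2, 1.2]
grip_width: 0.0853
grip_force: 0.0
```

>>> apply_moves --plan '[0,0,0.3,0,0,0,0.19,0,0,0,0,0,0,0,0,0]'

```text
time_s: 4.75
tcp_pos: [0.4135, -0.3019, 0.0009]
orientation: [-0.671, 3.068, -0.001]
ft_force: [-0.0, -0.7, -0.2]
grip_width: 0.0854
grip_force: 0.0
```

>>> apply_moves --plan '[0,0,0,0,0,0,0,0,0,0,0,0,0,0,0,0,0,0,0,0,0,0,0,0,0,0,0,0,0,0,0,0]' --gripper 1 --force 40

```text
time_s: 5.42
tcp_pos: [0.4133, -0.3025, 0.0013]
orientation: [-0.67, 3.068, -0.002]
ft_force: [0.2, 0.3, 6.2]
grip_width: 0.0549
grip_force: 42.3
```

>>> apply_moves --plan '[0,0,-0.4,0,0,0,-0.8,0,0,0,-0.9,0,0,0,-0.9,0,0,0,0,0,0,0,0,0]'

```text
time_s: 5.92
tcp_pos: [0.4135, -0.3028, 0.0769]
orientation: [-0.669, 3.067, -0.004]
ft_force: [-0.6, -0.3, -1.5]
grip_width: 0.0551
grip_force: 43.4
```

Run:
```python
from h import *
goto(.624,-.0313,.10,91.7)
im=read_camera("wrist"); cv2.imwrite("pics/w3.png",im)
```

```text
t 5.9167 tcp [ 0.4135 -0.3028  0.0769] tooly 114.6 tilt [ 0.003 -0.002 -1.   ] units [-12.18   6.36  -0.92] roll 3.82 grip 0.0551 43.4
```

View pics/w3.png

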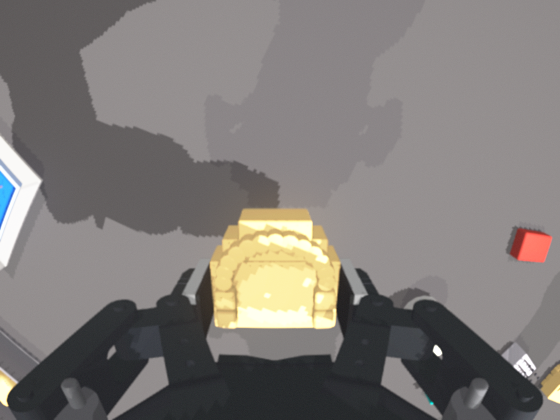

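```bash
cat >> h.py <<'E'
def intool(uv,z):
    p=camera_params("wrist"); s,R=tool(); q=pix2pt(p,uv,z,True)
    d=np.c_[q-s["tcp_pos"][:2],np.zeros(len(q))]@R; return (d[:,:2]*1000).round(1)
E
python3 - <<'E'
from h import *
I=cv2.imread("pics/w3.png"); m=yelmask(I)
c=max(blobs(m),key=cv2.contourArea)[:,0]
mid=c[abs(c[:,0]-275)<15]
heel=[275,mid[:,1].max()]; fr=[275,mid[:,1].min()]; print(heel,fr)
b=.0756
print("heel z20",intool(heel,b+.02),"z28",intool(heel,b+.028),"front z0",intool(fr,b),"z20",intool(fr,b+.02))
# edges left right at row 320
r=c[abs(c[:,1]-315)<5]; print(r[:,0].min(),r[:,0].max(),intool([[r[:,0].min(),315],[r[:,0].max(),315]],b+.02))
hl=c[(c[:,1]>mid[:,1].max()-6)&(c[:,0]>225)&(c[:,0]<325)]; print(np.polyfit(hl[:,0],hl[:,1],1))
E
```

```text
[275, np.int32(328)] [275, np.int32(208)]
heel z20 [[-18.5  -0.2]] z28 [[-12.7  -0.2]] front z0 [[32.8 -0.3]] z20 [[38.1 -0.3]]
213 336 [[-11.8 -28.3]
 [-11.8  27.4]]
[1.23685838e-04 3.27471037e+02]
```

>>> apply_moves --plan '[-0.94,0.49,0,0,-0.94,0.49,0,0,-0.94,0.49,0,0,-0.94,0.49,0,0,-0.94,0.49,0,0,-0.94,0.49,0,0,-0.94,0.49,0,0,-0.94,0.49,0,0]'

```text
time_s: 6.63
tcp_pos: [0.5423, -0.1334, 0.0739]
orientation: [0.67, -3.066, -0.002]
ft_force: [0.0, 0.8, -1.0]
grip_width: 0.055
grip_force: 43.3
```

>>> apply_moves --plan '[-0.94,0.49,0,0,-0.94,0.49,0,0,-0.94,0.49,0,0,-0.94,0.49,0,0,-0.94,0.49,0,0]'

```text
time_s: 7.05
tcp_pos: [0.6234, -0.0289, 0.0736]
orientation: [0.67, -3.066, -0.001]
ft_force: [0.3, -0.6, -1.3]
grip_width: 0.055
grip_force: 43.3
```

>>> apply_moves --plan '[0,0,0,0.95,0,0,0,0.95,0,0,0,0.95,0,0,0,0.97,0,0,0,0,0,0,0,0]'

```text
time_s: 7.55
tcp_pos: [0.6231, -0.0299, 0.074]
orientation: [0.051, -3.139, 0.001]
ft_force: [-0.2, -1.0, -1.7]
grip_width: 0.055
grip_force: 43.3
```

Run:
```python
from h import *
goto(.6252,-.0311,.010,91.7)
```

```text
t 7.55 tcp [ 0.6231 -0.0299  0.074 ] tooly 91.9 tilt [-0.003 -0.001 -1.   ] units [-0.09 -0.05  2.56] roll 0.03 grip 0.055 43.3
```

>>> apply_moves --plan '[-0.09,-0.05,0.6,0,0,0,0.6,0,0,0,0.6,0,0,0,0.4,0,0,0,0.2,0,0,0,0.1,0,0,0,0,0,0,0,0,0]'

```text
time_s: 8.22
tcp_pos: [0.6268, -0.0315, 0.013]
orientation: [-0.047, 3.141, -0.0]
ft_force: [-0.8, 0.4, -1.4]
grip_width: 0.0549
grip_force: 43.4
```

Run:
```python
from h import *
goto(.6252,-.0311,.0095,91.7); print(observe()["ft_force"])
```

```text
t 8.2167 tcp [ 0.6268 -0.0315  0.013 ] tooly 91.7 tilt [ 0.001 -0.    -1.   ] units [0.06 0.02 0.14] roll 0.0 grip 0.0549 43.4
[-0.83226558  0.3703421  -1.3580358 ]
```

>>> apply_moves --plan '[0.05,0,0.08,0,0,0,0.05,0,0,0,0.02,0,0,0,0,0]'

```text
time_s: 8.55
tcp_pos: [0.6253, -0.0313, 0.0094]
orientation: [-0.047, 3.141, 0.0]
ft_force: [-0.4, 0.2, -0.7]
grip_width: 0.0549
grip_force: 43.4
```

>>> apply_moves --plan '[0,0,0,0,0,0,0,0,0,0,0,0,0,0,0,0,0,0,0,0,0,0,0,0,0,0,0,0]' --gripper -1

```text
time_s: 9.13
tcp_pos: [0.6252, -0.0314, 0.0091]
orientation: [-0.047, 3.141, 0.0]
ft_force: [0.3, -0.4, 0.1]
grip_width: 0.0855
grip_force: 0.0
```

>>> apply_moves --plan '[0,0,-0.5,0,0,0,-0.9,0,0,0,-0.95,0,0,0,-0.95,0,0,0,-0.95,0,0,0,-0.95,0,0,0,0,0,0,0,0,0]'

```text
time_s: 9.8
tcp_pos: [0.6263, -0.0315, 0.1414]
orientation: [-0.047, 3.137, 0.0]
ft_force: [0.0, -1.2, -0.7]
grip_width: 0.0854
grip_force: 0.0
```

```bash
cat >> h.py <<'E'
def snap(n):
    p=camera_params("wrist"); np.save(n+".npy",p); im=read_camera("wrist"); cv2.imwrite(f"pics/{n}.png",im); return im,p
E
python3 - <<'E'
from h import *
goto(.47,.143,.20,83.8)
im,p=snap("w4")
for c in blobs(yelmask(im),300):
    for z in (.008,.028):
        R=cv2.minAreaRect((pix2pt(p,c[:,0],z,True)*1000).astype(np.float32)); print(z,c[:,0].mean(0).round(),np.round(R[0],1),np.round(R[1],1),round(R[2],1))
print("C",-p["R"].T@p["t"])
E
```

```text
t 9.8 tcp [ 0.6263 -0.0315  0.1414] tooly 91.7 tilt [ 0.004  0.    -1.   ] units [ 6.03  7.16 -2.37] roll 1.32 grip 0.0854 0.0
0.008 [274. 202.] [621.6 -31.8] [56.7 60.2] 1.7
0.028 [274. 202.] [616.8 -32. ] [52.6 55.8] 1.7
0.008 [473.  37.] [448.2 153.1] [72.9 64.1] 84.0
0.028 [473.  37.] [456.  139.5] [67.6 59.4] 84.0
C [ 0.55562249 -0.03439626  0.28349851]
```

View pics/w4.png

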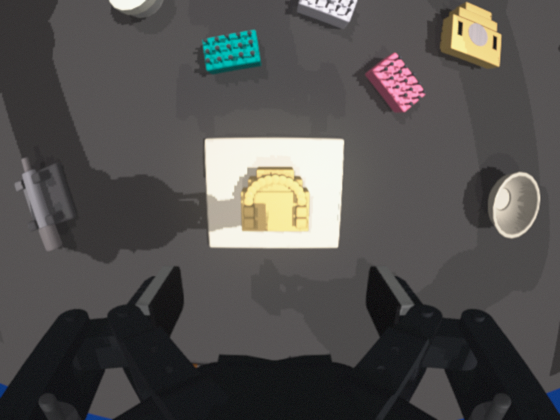

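The lower cast stands squarely at (274,202), centred on the tile. On to the upper cast.

>>> apply_moves --plan '[0.75,0.9,-0.2,0,0.75,0.9,-0.2,0,0.75,0.9,-0.2,0,0.75,0.9,-0.2,0,0.75,0.9,-0.2,0,0.75,0.9,-0.2,0,0.75,0.9,0,0,0.75,0.9,0,0]'

```text
time_s: 10.52
tcp_pos: [0.4679, 0.1447, 0.1683]
orientation: [0.047, -3.139, 0.001]
ft_force: [-0.2, 0.6, 0.0]
grip_width: 0.0855
grip_force: 0.0
```

>>> apply_moves --plan '[0,0,0,0.65,0,0,0,0.65,0,0,0,0,0,0,0,0]'

```text
time_s: 10.85
tcp_pos: [0.4691, 0.1439, 0.1683]
orientation: [-0.164, -3.136, 0.002]
ft_force: [-0.6, -0.1, 0.8]
grip_width: 0.0854
grip_force: 0.0
```

Run:
```python
from h import *
goto(.46,.145,.01,83.8)
im=cv2.imread("pics/w4.png"); p=np.load("w4.npy",allow_pickle=True).item()
c=max(blobs(cv2.cvtColor(im,cv2.COLOR_BGR2GRAY)>150,500),key=cv2.contourArea)
R=cv2.minAreaRect((pix2pt(p,c[:,0],.008,True)*1000).astype(np.float32)); print("tile",R)
im,p=snap("w5")
c=min(blobs(yelmask(im),300),key=lambda c:np.linalg.norm(c[:,0].mean(0)-[275,200]))
for z in (.0,.008,.028):
    R=cv2.minAreaRect((pix2pt(p,c[:,0],z,True)*1000).astype(np.float32)); print(z,c[:,0].mean(0).round(),np.round(R[0],1),np.round(R[1],1),round(R[2],1))
print("C",-p["R"].T@p["t"])
cv2.imwrite("pics/w5c.png",im[100:320,150:400])
q=c[:,0]; 
for u in(260,275,290):
    k=q[abs(q[:,0]-u)<2]; print(u,k[:,1].min(),k[:,1].max(),intool([[u,k[:,1].max()]],.028),intool([[u,k[:,1].min()]],.008),intool([[u,k[:,1].min()]],.028))
```

```text
t 10.85 tcp [0.4691 0.1439 0.1683] tooly 84.0 tilt [-0.002 -0.001 -1.   ] units [0.36 0.02 6.33] roll 0.04 grip 0.0854 0.0
tile ((617.4638671875, -32.617549896240234), (99.69581604003906, 119.29446411132812), 1.5923571586608887)
0.0 [274. 188.] [458.  144.5] [63.8 59.6] 84.1
0.008 [274. 188.] [456.5 144.6] [62.1 58. ] 84.1
0.028 [274. 188.] [452.8 145. ] [58.  54.2] 84.1
C [0.39953698 0.15051516 0.31076263]
260 155 215 [[-10.9 -13.6]] [[ 41.5 -14. ]] [[ 43.4 -13.1]]
275 155 215 [[-10.9   0. ]] [[41.5 -0. ]] [[43.3 -0.1]]
290 155 215 [[-10.9  13.6]] [[41.5 13.9]] [[43.4 13. ]]
```

View pics/w5c.png

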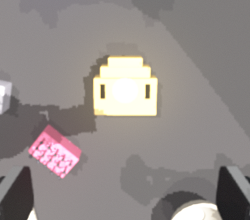

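The upper cast is at (274,188) in the full picture, aligned with the tool, with its grooves and heel clear. Gripping it.

>>> apply_moves --plan '[0.35,0,0.9,0,0,0,0.9,0,0,0,0.9,0,0,0,0.9,0,0,0,0.9,0,0,0,0.9,0,0,0,0.7,0,0,0,0.3,0]'

```text
time_s: 11.57
tcp_pos: [0.4603, 0.1441, 0.0068]
orientation: [-0.167, -3.134, 0.002]
ft_force: [-0.4, 0.3, 0.9]
grip_width: 0.086
grip_force: 0.0
```

>>> apply_moves --plan '[0,0,0.15,0,0,0,0,0,0,0,0,0]'

```text
time_s: 11.82
tcp_pos: [0.4616, 0.1449, 0.0058]
orientation: [0.167, 3.136, 0.0]
ft_force: [0.1, 0.9, -0.2]
grip_width: 0.085
grip_force: 0.0
```

>>> apply_moves --plan '[0,0,0,0,0,0,0,0,0,0,0,0,0,0,0,0,0,0,0,0,0,0,0,0,0,0,0,0,0,0,0,0]' --gripper 1

```text
time_s: 12.48
tcp_pos: [0.4617, 0.1453, 0.0063]
orientation: [0.166, 3.136, 0.001]
ft_force: [0.1, 0.3, 4.7]
grip_width: 0.0551
grip_force: 41.9
```

Run:
```python
from h import *
goto(.6252,-.0311,.1,91.7)
```

```text
t 12.4833 tcp [0.4617 0.1453 0.0063] tooly 83.9 tilt [ 0.002  0.001 -1.   ] units [-7.26 -6.32 -3.74] roll -1.3 grip 0.0551 41.9
```

>>> apply_moves --plan '[0,0,-0.4,0,0,0,-0.8,0,0,0,-0.9,0,0,0,-0.9,0,0,0,-0.9,0,0,0,0,0,0,0,0,0]'

```text
time_s: 13.07
tcp_pos: [0.4617, 0.1455, 0.1043]
orientation: [0.166, 3.134, 0.002]
ft_force: [0.2, 0.2, -2.0]
grip_width: 0.0551
grip_force: 43.7
```

Run:
```python
from h import *
goto(.6252,-.0311,.1,91.7)
im,p=snap("w6"); s,_=tool(); b=s["tcp_pos"][2]-.004; print("b",b)
c=max(blobs(yelmask(im),300),key=cv2.contourArea); q=c[:,0]
for u in(265,275,285):
    k=q[abs(q[:,0]-u)<2]; print(u,k[:,1].min(),k[:,1].max(),intool([[u,k[:,1].max()]],b+.028),intool([[u,k[:,1].min()]],b+.008),intool([[u,k[:,1].min()]],b+.0))
k=q[(q[:,1]>q[:,1].max()-4)]; print(k[:,0].min(),k[:,0].max())
e=np.array([q[q[:,0]==u][:,1].max() for u in range(235,315)]); print("heel slope",np.polyfit(range(235,315),e,1)[0])
```

```text
t 13.0667 tcp [0.4617 0.1455 0.1043] tooly 83.9 tilt [ 0.003  0.001 -1.   ] units [-7.25 -6.34  0.18] roll -1.29 grip 0.0551 43.7
b 0.0993111766746692
265 207 328 [[-15.6  -4.7]] [[34.1 -4.7]] [[32. -5.]]
275 207 328 [[-15.6  -0.3]] [[34.1 -0.4]] [[32.  -0.3]]
285 207 328 [[-15.7   4.1]] [[34.1  4. ]] [[32.   4.3]]
214 335
heel slope 5.62610433461949e-16
```

View pics/w6.png

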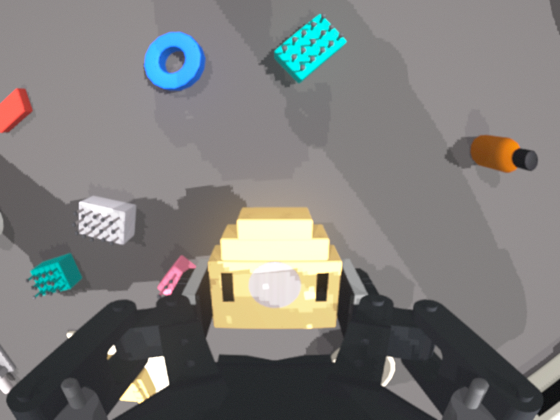

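>>> apply_moves --plan '[-0.91,-0.79,0,0,-0.91,-0.79,0,0,-0.91,-0.79,0,0,-0.91,-0.79,0,0,-0.91,-0.79,0,0,-0.91,-0.79,0,0,-0.91,-0.79,0,0,-0.91,-0.79,0,0]'

```text
time_s: 13.78
tcp_pos: [0.6247, -0.0325, 0.1008]
orientation: [-0.167, -3.133, -0.0]
ft_force: [-0.5, 0.2, -1.9]
grip_width: 0.0551
grip_force: 43.6
```

>>> apply_moves --plan '[0,0,0,-0.65,0,0,0,-0.64,0,0,0.4,0,0,0,0.4,0,0,0,0.4,0,0,0,0.2,0,0,0,0,0,0,0,0,0]'

```text
time_s: 14.45
tcp_pos: [0.6247, -0.031, 0.0669]
orientation: [0.046, -3.14, 0.0]
ft_force: [0.2, -0.8, -0.7]
grip_width: 0.0549
grip_force: 43.6
```

Run:
```python
from h import *
goto(.6267,-.0313,.0423,91.7)
```

```text
t 14.45 tcp [ 0.6247 -0.031   0.0669] tooly 91.7 tilt [-0.002 -0.    -1.   ] units [-0.08 -0.01  0.98] roll -0.01 grip 0.0549 43.6
```

>>> apply_moves --plan '[-0.07,0,0.3,0,0,0,0.3,0,0,0,0.2,0,0,0,0.06,0,0,0,0,0,0,0,0,0]'

```text
time_s: 14.95
tcp_pos: [0.6271, -0.0314, 0.0462]
orientation: [0.045, -3.141, 0.0]
ft_force: [-0.3, -0.6, -0.1]
grip_width: 0.0556
grip_force: 43.6
```

Run:
```python
from h import *
goto(.6267,-.0313,.0423,91.7); print(observe()["ft_force"])
```

```text
t 14.95 tcp [ 0.6271 -0.0314  0.0462] tooly 91.6 tilt [-0. -0. -1.] units [0.01 0.   0.16] roll -0.01 grip 0.0556 43.6
[-0.34027988 -0.59928639 -0.08923618]
```

>>> apply_moves --plan '[0,0,0.05,0,0,0,0.05,0,0,0,0.04,0,0,0,0,0]'

```text
time_s: 15.28
tcp_pos: [0.627, -0.0313, 0.0428]
orientation: [0.045, -3.141, -0.0]
ft_force: [0.3, -0.1, -2.0]
grip_width: 0.0548
grip_force: 43.6
```

>>> apply_moves --plan '[0,0,0,0,0,0,0,0]'

```text
time_s: 15.45
tcp_pos: [0.6271, -0.0313, 0.0429]
orientation: [-0.045, 3.141, -0.0]
ft_force: [-0.4, -0.4, -0.7]
grip_width: 0.0549
grip_force: 43.6
```

>>> apply_moves --plan '[0,0,0.02,0,0,0,0,0]'

```text
time_s: 15.62
tcp_pos: [0.6273, -0.0313, 0.0425]
orientation: [-0.045, 3.141, 0.0]
ft_force: [0.5, 0.2, -0.4]
grip_width: 0.0549
grip_force: 43.7
```

>>> apply_moves --plan '[0,0,0,0,0,0,0,0,0,0,0,0,0,0,0,0,0,0,0,0,0,0,0,0,0,0,0,0]' --gripper -1

```text
time_s: 16.2
tcp_pos: [0.6271, -0.0313, 0.0423]
orientation: [-0.045, 3.141, 0.0]
ft_force: [0.8, 0.3, 0.6]
grip_width: 0.0853
grip_force: 0.0
```

>>> apply_moves --plan '[0,0,-0.5,0,0,0,-0.9,0,0,0,-0.95,0,0,0,-0.95,0,0,0,-0.95,0,0,0,0,0,0,0,0,0]'

```text
time_s: 16.78
tcp_pos: [0.6284, -0.0315, 0.151]
orientation: [-0.045, 3.137, 0.0]
ft_force: [0.7, 0.4, 0.1]
grip_width: 0.0854
grip_force: 0.0
```

Run:
```python
from h import *
goto(.46,.008,.16,73)
im,p=snap("w7")
cv2.imwrite("pics/w7c.png",cv2.resize(im[0:300,100:460],(720,600)))
c=max(blobs(yelmask(im),300),key=cv2.contourArea)
for z in (.036,.044,.064):
    R=cv2.minAreaRect((pix2pt(p,c[:,0],z,True)*1000).astype(np.float32)); print(z,c[:,0].mean(0).round(),np.round(R[0],1),np.round(R[1],1),round(R[2],1))
```

```text
t 16.7833 tcp [ 0.6284 -0.0315  0.151 ] tooly 91.6 tilt [ 0.004  0.    -1.   ] units [ 6.69  1.77 -0.39] roll 3.11 grip 0.0854 0.0
0.036 [274. 207.] [622.5 -32.1] [65.9 62.6] 1.7
0.044 [274. 207.] [620.5 -32.2] [63.9 60.6] 1.7
0.064 [274. 207.] [615.5 -32.4] [58.7 55.8] 1.7
```

View pics/w7c.png

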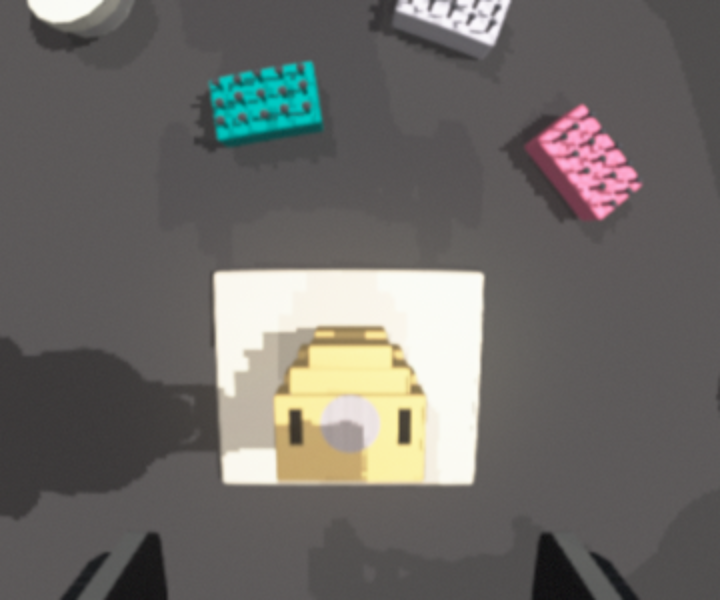

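The upper cast sits squarely on the lower one, front towards the robot, with its disc at about (350,422) in the crop. Next is the bur block.

>>> apply_moves --plan '[0.89,0.22,0,0,0.89,0.22,0,0,0.89,0.22,0,0,0.89,0.22,0,0,0.89,0.22,0,0,0.89,0.22,0,0,0.89,0.22,0,0,0.89,0.22,0,0]'

```text
time_s: 17.5
tcp_pos: [0.4456, 0.0076, 0.1477]
orientation: [0.045, -3.139, 0.0]
ft_force: [-0.3, -0.4, -0.2]
grip_width: 0.0855
grip_force: 0.0
```

>>> apply_moves --plan '[0,0,0,-1,0,0,0,-1,0,0,0,-1,0,0,0,-1,0,0,0,-1,0,0,0,-1,0,0,0,-1,0,0,0,-1]'

```text
time_s: 18.17
tcp_pos: [0.4468, 0.0074, 0.1476]
orientation: [1.326, -2.845, -0.002]
ft_force: [0.8, -1.0, -0.7]
grip_width: 0.0854
grip_force: 0.0
```

>>> apply_moves --plan '[0,0,0,-1,0,0,0,-1,0,0,0,-1,0,0,0,-1,0,0,0,0,0,0,0,0]'

```text
time_s: 18.67
tcp_pos: [0.4471, 0.0073, 0.1478]
orientation: [1.879, -2.516, -0.002]
ft_force: [0.3, 0.6, 0.3]
grip_width: 0.0852
grip_force: 0.0
```

```bash
cat >> h.py <<'E'
def near(mask,p,xy,z,amin=60):
    "blob whose projection at z is nearest xy"
    best=min(blobs(mask,amin),key=lambda c:np.linalg.norm(pix2pt(p,c[:,0],z,True).mean(0)-xy))
    R=cv2.minAreaRect((pix2pt(p,best[:,0],z,True)*1000).astype(np.float32))
    print("near",best[:,0].mean(0).round(),z,np.round(R[0],1),np.round(R[1],1),round(R[2],1)); return best
E
python3 - <<'E'
from h import *
goto(.449,.007,.004,163); print(observe()["joints"].round(2))
im,p=snap("w8"); h=cv2.cvtColor(im,cv2.COLOR_BGR2HSV)
m=(h[...,2]>140)&(h[...,1]<60)
for z in(0,.024): near(m,p,[.449,.007],z)
print("C",-p["R"].T@p["t"])
cv2.imwrite("pics/w8c.png",im[60:320,130:420])
E
```

```text
t 18.6667 tcp [0.4471 0.0073 0.1478] tooly 163.5 tilt [-0.002  0.    -1.   ] units [-0.01 -0.09  5.75] roll 0.08 grip 0.0852 0.0
[-0.02  0.39 -0.12  2.28  0.1   0.48  2.63]
near [273. 207.] 0 [449.1  11.6] [51.9 31.6] 72.7
near [273. 207.] 0.024 [447.3   5.6] [47.6 29. ] 72.7
C [ 0.42749876 -0.06088198  0.29024834]
```

View pics/w8c.png

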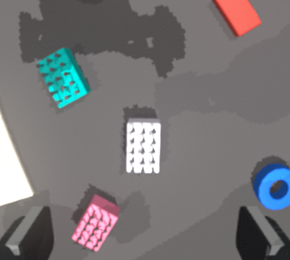

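The bur block at (273,207) in the full picture is aligned between the fingers. Gripping it.

>>> apply_moves --plan '[0.05,-0.05,0.9,0,0,0,0.9,0,0,0,0.9,0,0,0,0.9,0,0,0,0.9,0,0,0,0.7,0,0,0,0.4,0,0,0,0.12,0]'

```text
time_s: 19.38
tcp_pos: [0.4479, 0.006, 0.004]
orientation: [1.881, -2.513, -0.002]
ft_force: [0.4, -0.3, 1.3]
grip_width: 0.0851
grip_force: 0.0
```

>>> apply_moves --plan '[0,0,0,0,0,0,0,0]'

```text
time_s: 19.55
tcp_pos: [0.449, 0.0059, 0.006]
orientation: [-1.882, 2.515, -0.001]
ft_force: [0.7, 0.0, 0.8]
grip_width: 0.0856
grip_force: 0.0
```

>>> apply_moves --plan '[0,0,0,0,0,0,0,0,0,0,0,0,0,0,0,0,0,0,0,0,0,0,0,0,0,0,0,0,0,0,0,0]' --gripper 1

```text
time_s: 20.22
tcp_pos: [0.449, 0.0059, 0.0061]
orientation: [-1.883, 2.514, -0.001]
ft_force: [-0.8, 0.6, 5.1]
grip_width: 0.027
grip_force: 39.6
```

>>> apply_moves --plan '[0,0,0,0,0,0,0,0,0,0,0,0,0,0,-0.3,0,0,0,-0.9,0,0,0,-0.9,0,0,0,-0.9,0,0,0,-0.9,0]'

```text
time_s: 20.88
tcp_pos: [0.4481, 0.0058, 0.1043]
orientation: [1.883, -2.514, -0.0]
ft_force: [0.8, -0.9, -2.0]
grip_width: 0.027
grip_force: 39.7
```

Run:
```python
from h import *
goto(.6217,-.1518,.1,175)
```

```text
t 20.8833 tcp [0.4481 0.0058 0.1043] tooly 163.7 tilt [-0.001 -0.    -1.   ] units [ 4.1  -8.44  0.17] roll -1.89 grip 0.027 39.7
```

>>> apply_moves --plan '[0.46,-0.94,0,0,0.46,-0.94,0,0,0.46,-0.94,0,0,0.46,-0.94,0,0,0.46,-0.94,0,0,0.46,-0.94,0,0,0.46,-0.94,0,0,0.46,-0.94,0,0]'

```text
time_s: 21.55
tcp_pos: [0.6034, -0.1363, 0.1034]
orientation: [1.882, -2.515, -0.001]
ft_force: [0.3, 0.3, -1.1]
grip_width: 0.0272
grip_force: 39.9
```

>>> apply_moves --plan '[0.42,-0.92,0,0,0,0,0.5,1,0,0,0.8,1,0,0,0.8,0,0,0,0.6,0,0,0,0.4,0,0,0,0,0,0,0,0,0]'

```text
time_s: 22.22
tcp_pos: [0.6219, -0.1517, 0.0254]
orientation: [1.61, -2.697, -0.001]
ft_force: [0.3, 0.8, -0.4]
grip_width: 0.0271
grip_force: 39.8
```

Run:
```python
from h import *
goto(.6217,-.1518,.0063,151.7); print(observe()["ft_force"],observe()["joints"].round(2))
im,p=snap("w9"); cv2.imwrite("pics/w9c.png",im[100:400,100:500])
```

```text
t 22.2167 tcp [ 0.6219 -0.1517  0.0254] tooly 151.7 tilt [-0.001  0.    -1.   ] units [0.01 0.01 0.77] roll -0.01 grip 0.0271 39.8
[ 0.27466535  0.83637625 -0.39642538] [ 0.22  0.76 -0.07  1.91  0.11  0.48  2.72]
```

View pics/w9c.png

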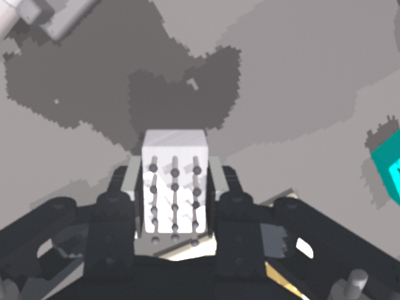

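The block is held straight between the pads, with its top at about (175,190) in the crop. Setting it down.

>>> apply_moves --plan '[0,0,0.4,0,0,0,0.25,0,0,0,0.06,0,0,0,0.03,0,0,0,0,0,0,0,0,0]'

```text
time_s: 22.77
tcp_pos: [0.6225, -0.1518, 0.0072]
orientation: [-1.61, 2.698, -0.0]
ft_force: [-0.1, -0.5, -1.2]
grip_width: 0.027
grip_force: 39.8
```

>>> apply_moves --plan '[0,0,0.02,0,0,0,0,0]'

```text
time_s: 22.93
tcp_pos: [0.6226, -0.1518, 0.0067]
orientation: [-1.61, 2.697, -0.0]
ft_force: [1.2, -0.4, -1.2]
grip_width: 0.0272
grip_force: 39.8
```

>>> apply_moves --plan '[0,0,0,0,0,0,0,0,0,0,0,0,0,0,0,0,0,0,0,0,0,0,0,0,0,0,0,0,0,0,0,0]' --gripper -1

```text
time_s: 23.6
tcp_pos: [0.6224, -0.1518, 0.0066]
orientation: [1.61, -2.698, 0.0]
ft_force: [-0.3, -0.3, -0.9]
grip_width: 0.0855
grip_force: 0.0
```

>>> apply_moves --plan '[0,0,-0.5,0,0,0,-0.9,0,0,0,-0.95,0,0,0,-0.95,0,0,0,-0.95,0,0,0,-0.95,0,0,0,0,0,0,0,0,0]'

```text
time_s: 24.27
tcp_pos: [0.6236, -0.1521, 0.1391]
orientation: [-1.608, 2.695, -0.005]
ft_force: [0.4, 0.3, 0.2]
grip_width: 0.0854
grip_force: 0.0
```

Run:
```python
from h import *
goto(.438,-.158,.14,91.7)
im,p=snap("w10"); h=cv2.cvtColor(im,cv2.COLOR_BGR2HSV)
m=(h[...,2]>140)&(h[...,1]<60)
for z in(0,.024): near(m,p,[.6217,-.1518],z)
near(m,p,[.438,-.158],.036); print("C",-p["R"].T@p["t"])
```

```text
t 24.2667 tcp [ 0.6236 -0.1521  0.1391] tooly 151.6 tilt [ 0.004 -0.001 -1.   ] units [ 3.73  6.42 -0.07] roll 9.99 grip 0.0854 0.0
near [286. 218.] 0 [ 613.9 -135.3] [ 92.3 124.4] 82.2
near [286. 218.] 0.024 [ 611.9 -142. ] [ 84.4 113.8] 82.2
near [464. 109.] 0.036 [ 438.8 -158.3] [45.1 50.8] 63.3
C [ 0.58975742 -0.21462486  0.28133768]
```

>>> apply_moves --plan '[0.52,0.92,0,0,0.52,0.92,0,0,0.52,0.92,0,0,0.52,0.92,0,0,0.52,0.92,0,0,0.52,0.92,0,0,0.52,0.92,0,0,0,0,0,1]'

```text
time_s: 24.98
tcp_pos: [0.4281, -0.1551, 0.1348]
orientation: [1.456, -2.773, -0.012]
ft_force: [-1.4, 1.3, 0.3]
grip_width: 0.0851
grip_force: 0.0
```

>>> apply_moves --plan '[0,0,0,1,0,0,0,1,0,0,0,1,0,0,0,1,0,0,0,1,0,0,0,1,0,0,0,1,0,0,0,1]'

```text
time_s: 25.65
tcp_pos: [0.4363, -0.1551, 0.1356]
orientation: [0.201, -3.132, -0.001]
ft_force: [-0.6, 0.5, -0.4]
grip_width: 0.0853
grip_force: 0.0
```

>>> apply_moves --plan '[0,0,0,1,0,0,0,0,0,0,0,0]'

```text
time_s: 25.9
tcp_pos: [0.4367, -0.1551, 0.1358]
orientation: [0.05, -3.139, -0.0]
ft_force: [-0.1, 0.3, -0.3]
grip_width: 0.0854
grip_force: 0.0
```

Run:
```python
from h import *
im,p=snap("w11"); h=cv2.cvtColor(im,cv2.COLOR_BGR2HSV)
m=(h[...,2]>170)&(h[...,1]<60)
c=near(m,p,[.438,-.156],.036); (u,v),r=cv2.minEnclosingCircle(c); q=pix2pt(p,[u,v],.036,True)[0]; print(u,v,r,q)
goto(q[0],q[1],.008,91.7)
t=read_camera("top"); cv2.imwrite("pics/top2.png",t)
```

```text
near [273. 213.] 0.036 [ 434.5 -156.7] [45.9 43.6] 18.8
273.11529541015625 212.21888732910156 29.299829483032227 [ 0.43358158 -0.15663692]
t 25.95 tcp [ 0.4369 -0.1552  0.136 ] tooly 91.8 tilt [-0.002  0.    -1.   ] units [ 0.12 -0.06  5.12] roll 0.02 grip 0.0854 0.0
```

View pics/w11.png

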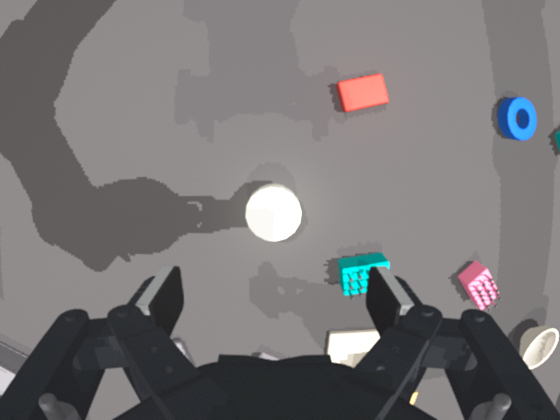

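The jar lid is centred at (273,213), between the fingers.

>>> apply_moves --plan '[0.1,-0.05,0.9,0,0,0,0.9,0,0,0,0.9,0,0,0,0.9,0,0,0,0.7,0,0,0,0.5,0,0,0,0.3,0,0,0,0,0]'

```text
time_s: 26.67
tcp_pos: [0.4343, -0.1566, 0.0078]
orientation: [0.046, -3.139, -0.002]
ft_force: [-0.5, 0.1, 0.3]
grip_width: 0.0851
grip_force: 0.0
```

>>> apply_moves --plan '[0,0,0,0,0,0,0,0]'

```text
time_s: 26.83
tcp_pos: [0.4354, -0.157, 0.0096]
orientation: [-0.046, 3.14, -0.0]
ft_force: [0.6, -0.3, -0.2]
grip_width: 0.0853
grip_force: 0.0
```

>>> apply_moves --plan '[0,0,0,0,0,0,0,0,0,0,0,0,0,0,0,0,0,0,0,0,0,0,0,0,0,0,0,0,0,0,0,0]' --gripper 1 --force 35

```text
time_s: 27.5
tcp_pos: [0.4354, -0.1568, 0.0098]
orientation: [-0.045, 3.14, -0.0]
ft_force: [0.5, 0.2, 5.9]
grip_width: 0.0427
grip_force: 34.6
```

>>> apply_moves --plan '[0,0,0,0,0,0,0,0,0,0,-0.3,0,0,0,-0.9,0,0,0,-0.9,0,0,0,-0.9,0,0,0,-0.9,0,0,0,0,0]'

```text
time_s: 28.17
tcp_pos: [0.4369, -0.1574, 0.1101]
orientation: [-0.045, 3.135, -0.003]
ft_force: [0.4, 0.6, -2.0]
grip_width: 0.043
grip_force: 35.9
```

Run:
```python
from h import *
goto(.6145,.0878,.1,137)
im,p=snap("w12"); h=cv2.cvtColor(im,cv2.COLOR_BGR2HSV); m=(h[...,2]>170)&(h[...,1]<60)
s,_=tool(); c=near(m,p,s["tcp_pos"][:2],s["tcp_pos"][2]+.028); (u,v),r=cv2.minEnclosingCircle(c); print(intool([u,v],s["tcp_pos"][2]+.028))
```

```text
t 28.1667 tcp [ 0.4369 -0.1574  0.1101] tooly 91.7 tilt [ 0.006 -0.002 -1.   ] units [-7.38  9.6   0.43] roll -7.56 grip 0.043 35.9
near [275. 289.] 0.13668596532736094 [ 432.7 -159.3] [51.  42.4] 19.2
[[ 7.6 -0.4]]
```

>>> apply_moves --plan '[-0.75,0.96,0,0,-0.75,0.96,0,0,-0.75,0.96,0,0,-0.75,0.96,0,0,-0.75,0.96,0,0,-0.75,0.96,0,0,-0.75,0.96,0,0,-0.75,0.96,0,0]'

```text
time_s: 28.88
tcp_pos: [0.579, 0.0409, 0.1053]
orientation: [0.046, -3.139, 0.0]
ft_force: [0.1, -0.5, -0.8]
grip_width: 0.0426
grip_force: 35.9
```

>>> apply_moves --plan '[-0.75,0.96,0,0,-0.75,0.96,0,0,0,0,0.8,0,0,0,0.9,0,0,0,0.9,0,0,0,0.5,0,0,0,0,0,0,0,0,0]'

```text
time_s: 29.55
tcp_pos: [0.6145, 0.0881, 0.028]
orientation: [0.045, -3.139, 0.001]
ft_force: [0.1, -0.6, -0.7]
grip_width: 0.0424
grip_force: 35.9
```

Run:
```python
from h import *
goto(.6185,.0878,.0098,91.7); print(observe()["ft_force"])
```

```text
t 29.55 tcp [0.6145 0.0881 0.028 ] tooly 91.6 tilt [-0.003 -0.001 -1.   ] units [-0.16 -0.02  0.73] roll -0.01 grip 0.0424 35.9
[ 0.13394604 -0.59478573 -0.70723374]
```

>>> apply_moves --plan '[-0.1,0,0.4,0,0,0,0.22,0,0,0,0.05,0,0,0,0.03,0,0,0,0.01,0,0,0,0,0,0,0,0,0]'

```text
time_s: 30.13
tcp_pos: [0.6182, 0.0887, 0.0117]
orientation: [-0.045, 3.141, 0.0]
ft_force: [-0.3, -0.4, -0.5]
grip_width: 0.0427
grip_force: 35.9
```

Run:
```python
from h import *
goto(.6185,.0878,.0098,91.7); print(observe()["ft_force"])
```

```text
t 30.1333 tcp [0.6182 0.0887 0.0117] tooly 91.7 tilt [ 0.001  0.    -1.   ] units [-0.01 -0.04  0.08] roll -0.01 grip 0.0427 35.9
[-0.26095506 -0.43961411 -0.52759243]
```

>>> apply_moves --plan '[0,0,0.04,0,0,0,0.03,0,0,0,0,0,0,0,0,0]'

```text
time_s: 30.47
tcp_pos: [0.6182, 0.0887, 0.0099]
orientation: [-0.045, 3.141, 0.0]
ft_force: [-0.3, 0.8, 3.3]
grip_width: 0.0427
grip_force: 36.1
```

>>> apply_moves --plan '[0,0,0,0,0,0,0,0,0,0,0,0,0,0,0,0,0,0,0,0,0,0,0,0,0,0,0,0,0,0,0,0]' --gripper -1

```text
time_s: 31.13
tcp_pos: [0.618, 0.0886, 0.0095]
orientation: [-0.045, 3.141, -0.0]
ft_force: [0.1, -0.0, 0.1]
grip_width: 0.0853
grip_force: 0.0
```

>>> apply_moves --plan '[0,0,-0.5,0,0,0,-0.9,0,0,0,-0.95,0,0,0,-0.95,0,0,0,-0.95,0,0,0,-0.95,0,0,0,-0.95,0,0,0,-0.95,0]'

```text
time_s: 31.8
tcp_pos: [0.6177, 0.0885, 0.1892]
orientation: [-0.045, 3.141, 0.0]
ft_force: [0.5, 1.1, 0.7]
grip_width: 0.0852
grip_force: 0.0
```

>>> apply_moves --plan '[0.5,0.9,0,0,0.5,0.9,0,0,0.5,0.9,0,0,0.5,0.9,0,0,0.5,0.9,0,0,0.5,0.9,0,0,0.5,0.9,0,0,0.5,0.9,0,0]'

```text
time_s: 32.47
tcp_pos: [0.512, 0.2665, 0.188]
orientation: [-0.045, 3.141, 0.001]
ft_force: [-0.5, 0.3, -0.0]
grip_width: 0.0854
grip_force: 0.0
```

>>> apply_moves --plan '[0.3,0.9,0,0,0.3,0.9,0,0,0.3,0.9,0,0,0.3,0.9,0,0,0.3,0.9,0,0,0,0,0,0,0,0,0,0]'

```text
time_s: 33.05
tcp_pos: [0.471, 0.3789, 0.1877]
orientation: [-0.051, 3.141, 0.002]
ft_force: [0.6, -0.1, 0.3]
grip_width: 0.0854
grip_force: 0.0
```

Run:
```python
from h import *
goto(0.6,0,.2)
im=read_camera("top"); p=camera_params("top"); cv2.imwrite("pics/top3.png",im)
h=cv2.cvtColor(im,cv2.COLOR_BGR2HSV)
for n,m,zs in(("w",(h[...,2]>130)&(h[...,1]<70),(.008,.024,.034,.036)),("y",yelmask(im),(.036,.064))):
    for c in blobs(m):
        r=cv2.minAreaRect(c)
        if not(120<r[0][1]<280 and 150<r[0][0]<440): continue
        for z in zs:
            R=cv2.minAreaRect((pix2pt(p,c[:,0],z)*1000).astype(np.float32)); print(n,np.round(r[0]),z,np.round(R[0],1),np.round(R[1],1),round(R[2],1))
cv2.imwrite("pics/top3c.png",cv2.resize(im[110:310,100:440],(780,459),interpolation=cv2.INTER_CUBIC))
```

```text
t 33.05 tcp [0.471  0.3789 0.1877] tooly 91.9 tilt [ 0.     0.001 -1.   ] units [ -4.66 -15.31  -0.51] roll None grip 0.0854 0.0
w [351. 168.] 0.008 [ 626.5 -150.9] [47.4 35.4] 61.5
w [351. 168.] 0.024 [ 622.7 -148.8] [46.7 34.9] 61.5
w [351. 168.] 0.034 [ 620.3 -147.5] [46.3 34.6] 61.5
w [351. 168.] 0.036 [ 619.8 -147.2] [46.2 34.5] 61.5
w [243. 165.] 0.008 [625.9  91.9] [47.  48.3] 47.5
w [243. 165.] 0.024 [622.1  90.6] [46.3 47.6] 47.5
w [243. 165.] 0.034 [619.7  89.8] [45.9 47.1] 47.5
w [243. 165.] 0.036 [619.2  89.6] [45.8 47.1] 47.5
w [190. 166.] 0.008 [619.7 212.7] [71.7 69.9] 2.9
w [190. 166.] 0.024 [615.9 209.8] [70.7 68.9] 2.9
w [190. 166.] 0.034 [613.6 207.9] [70.  68.3] 2.9
w [190. 166.] 0.036 [613.1 207.5] [69.9 68.2] 2.9
w [298. 170.] 0.008 [618.7 -31.6] [101.1 121.8] 1.6
w [298. 170.] 0.024 [614.9 -31.1] [ 99.6 120.1] 1.6
w [298. 170.] 0.034 [612.6 -30.8] [ 98.7 119. ] 1.6
w [298. 170.] 0.036 [612.1 -30.8] [ 98.6 118.8] 1.6
w [405. 167.] 0.008 [ 632.1 -270. ] [102.5  58.7] 15.0
w [405. 167.] 0.024 [ 628.2 -266.2] [101.   57.8] 15.0
w [405. 167.] 0.034 [ 625.7 -263.8] [100.1  57.3] 15.0
w [405. 167.] 0.036 [ 625.2 -263.3] [100.   57.2] 15.0
y [299. 166.] 0.036 [620.9 -32.6] [62.9 57. ] 1.5
y [299. 166.] 0.064 [614.2 -31.7] [61.3 55.6] 1.5
```

View pics/top3c.png

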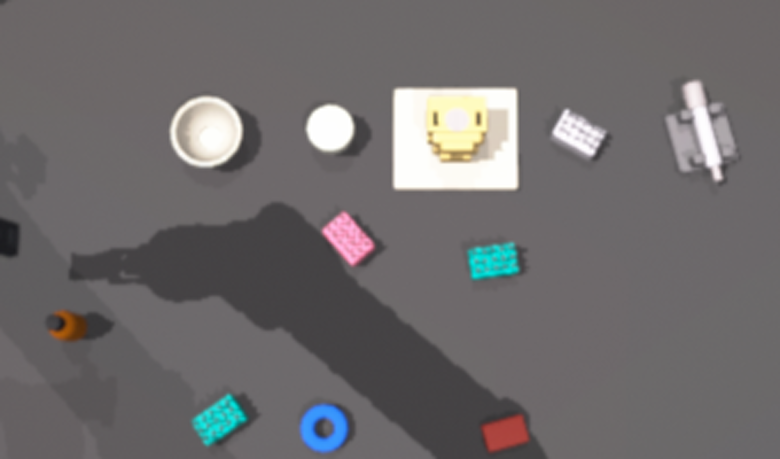

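The crop shows the stack centred on the tile at (457,130), the bur block at (580,133), the jar at (330,128) and the bottle upright at (65,325). The arm is clear, so I'm handing in.

```bash
python3 -c "
from cell import *
print(finish_job())"
```

```text
the job is handed in; nothing more can be done
None
```

The job is handed in: the last camera measurements put the casts stacked in the middle of the tile, facing the robot, with the bur block 118 mm and the jar 121 mm from its centre, all within tolerance and the dropper bottle still standing; no verdict was returned.

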